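# Hold a sample slide flush on the tilted window of a slide reader

### The arm

A 6-joint arm with a two-finger parallel gripper is mounted at the origin on the work surface. World frame = base frame: x ahead of the robot, y to its left, z up, the work surface at z = 0. Lengths are in m, angles in rad, forces in N, time in s.
With the tool pointing down it reaches from about 0.3 to 0.775 m from the base axis. Payload 14.6 kg.
Tool frame: the origin (TCP) lies at the very end of the fingers, on their centre line; the grasp point (between the pads) lies 19 mm behind it; z points along the fingers, y is the line along which they close (so a half turn about z gives the same grasp; the last joint's range is limited). The gripper opens to 94 mm and grips with 3 to 60 N. Pads are 16 mm wide; open, the fingers measure 119 mm over their backs; the gripper's body (75 mm by 177 mm) begins 78 mm behind the grasp point.
Start: joints at [1.063, 0.3, 1.521, -0, 1.321, -0.067], TCP at [0.235, 0.497, 0.205] pointing down, gripper open.
Joint ranges: [-3.03, 3.03], [-0.79, 2.21], [0.23, 2.52], [-1.04, 4.18], [0, 3.07], [-2.55, 2.55]. Speed limits (rad/s): [2.22, 2.22, 2.57, 3.14, 3.14, 3.14].

### API

Orientations are given as [roll, pitch, yaw] about the fixed x, y, z axes, in that order (R = Rz(yaw) Ry(pitch) Rx(roll)).
In Python, from station import ctrl, cams gives the robot as it stands. The module is installed in compiled form; this text tells all that it offers.
- The arm moves only by the tool arm_command, never from a script. Its argument "plan" is a list that holds one entry, the list of rows, each a list of 7 numbers: the shift along the tool's x, y, z in normalised numbers (1 is 750 mm), then the turn, a rotation vector about the tool's x, y, z in parts of the range, where 1.0 means 4 rad, then the closure, from -1 (fully open) to 1 (shut). A call has 1 to 12 rows; each row is the pose to reach, as a shift and turn from the pose commanded when the call began, along the tool's axes at that moment; what a row does not reach only later rows make up. A row lasts 1/10 s, in which the tool goes at most 50 mm and 8.59 degrees, less where a joint would pass 70% of its speed; a pose out of reach is approached as far as the arm can. A call with a gripper value outside its range is refused whole. The fingers move at their own pace and stop on an object; "squeeze" is the grip in N (left out, the last holds). Time passes only in rows, so rows that repeat a pose let the fingers close. It gives the time, the measured TCP pose, the force, the opening and the grip force at its end, in the units of the state.
- ctrl.get_obs(): the state, without advancing time (a new reading comes with each control period).
- cams.camera(name): name is "scene" or "top" or "wrist"; returns (picture, depth): 384x512x3 uint8, blue, green, red; 384x512 float32, m along the optical axis (not along the pixel's ray), 0 where there is no reading.
- cams.camera_info(name): a dict with "fx", "fy", "cx", "cy" (pixels), "world_to_cam" (4x4, takes a point from world to camera coordinates). Camera axes: x right, y down, z forward; pixel columns grow to the right and rows downward; lengths in m; the calibration is good to about 2 mm. A picture is of the moment at which its call begins: read the wrist's pose just before it. camera_info takes no time and is no camera call; for the wrist camera it gives the pose at the moment of the call.
- ctrl.hand_in(): hands the job in; it is judged then, once.
The state is a dict: "time_s": time; "qpos": joint angles; "joint_vel": joint speeds; "tau": joint torques, N m; "ee_pos": TCP position; "eef_rot": TCP orientation; "force": force on the tool from outside, world axes, zero at the start; "moment": the same for the moment, N m; "grip_width": finger opening in m; "grip_force": force on a finger pad.
Only numpy, scipy, OpenCV 4.12 (cv2) and the standard library are available. Lean on these libraries where they do the work, as an engineer would, in place of code of your own. Each camera call takes 0.05 s, during which the arm holds its last target. There are 200 camera calls.

### The job

Use the spatula, not the fingers, to lever up the slide reader's black dust cover by its lip, swing the cover right back until it stands well clear of the stage, and lay the spatula down on the bench away from the reader. Then pick up the metal slide carrier by its upright rib and set it gently, flat underside down, onto the middle of the sloped, sprung window plate with its length running up the slope, tilted to match so that it lies flush, and finish while still gripping it there with a light steady push of about 6 N that presses the window plate part way down its spring travel: do not let go. Leave the vial, the tip box and the loose cap where they are.

Things in the scene. Friction and masses are not known exactly. Their poses are not given: they have to be found in the camera images.
- reader: Slide reader, fixed to the bench: white base 165 x 150 x 30 mm, carrying a tilted grey stage under a black hinged dust cover. Origin: on the bench under the base, 77 mm behind the base's front; x points from its low front (robot side) to its high rear, y to its left, z up.
- stage: Grey stage plate of the reader, 115 mm (x, up the slope) x 112 mm (y) x 16 mm. Origin: middle of its lower front edge, on the tilt axis, 50 mm above the bench and 55 mm in front of the reader's origin. x points up the slope, z out of the face. The slope differs from run to run, 0.2 to 0.45 rad, and is clamped: it does not yield.
- platen: Sprung window plate in the stage: dark steel plate 92 (x, up the slope) x 50 mm with a flat glass window 80 x 38 mm in it, standing 6 mm proud of the stage face and parallel to it. It gives straight in along the face's normal, 6 mm to its stop, with about 2.5 N per mm; it does not tilt. Origin: centre of its upper face; axes as the stage's.
- window (a point): Centre of the window plate's upper face, 55 mm up the slope from the stage's front edge and 22 mm out from the stage's underside. It moves with the window plate. x up the slope, y across, z out of the face. Its height is 82 to 94 mm at rest.
- cover: Black flat dust cover, no handle, 135 x 104 x 4 mm, 80 g; closed at the start, parallel to the stage face, underside 8 mm off it. Origin: middle of its hinge line at the rear upper edge; x runs from lip to hinge, z out of its outer side, plate from z = 0 (underside) to 4 mm. Turns up and back about y, up to 2.4 rad, with about 1 N at the lip; stays where left (stiff hinge).
- cover_lip (a point): Middle of the cover's free front edge, on its underside, 135 mm from the hinge. Closed, it overhangs the stage plate's front edge by 18 mm, with free space below it down to the white base (30 mm above the bench).
- slide: Slide carrier lying on the bench, aluminium with a glass slide: flat plate 76 (x) x 34 (y) x 5 mm, with an upright rib along x in its middle, 50 mm long, 12 mm wide, top at 32 mm above the underside. 80 g, give or take a third. Origin: centre of the underside. Either end may go up the slope.
- spatula: Spatula lying on the bench: wooden handle 110 (x) x 14 (y) x 18 mm high, then a steel blade 18 mm wide, 3 mm thick, reaching 160 mm from the origin along +x at mid height of the handle (105 mm of blade are free). 70 g, balances 10 mm ahead of the origin. Origin: centre of the handle's underside.
- spatula_tip (a point): Tip of the spatula blade, mid thickness, 9 mm above the handle's underside; axes as the spatula's.
- vial: Bystander: small glass vial with white cap, 28 mm across, 58 mm high. Origin: centre of underside.
- tip_box: Bystander: pipette tip box, 85 x 60 x 42 mm, clear with a yellow lid. Origin: centre of underside.
- cap: Bystander: loose blue screw cap, 30 mm across, 14 mm high. Origin: centre of underside.
Things that resemble listed ones, but are neither listed nor needed, are in the scene too. There is more than one size of the spatula; the one meant has the size given above. Leave any orange look-alike of the slide alone.

How it is judged:
On the way, in this order (a step that is already met when the one before it is completed fails the run):
1. the spatula is lifting the cover: lip raised at least 25 mm off the stage face, spatula bearing on the cover (z of cover_lip in the frame of window above 0.025 m and contact force between spatula and cover above 0.2 N), for 0.1 s.
2. the cover stands open (lip beyond 30 mm up-slope of the window's centre, so opened by some 75 degrees or more) and the spatula lies released on the bench (x of cover_lip in the frame of window above 0.03 m and height (world z) of spatula below 0.02 m and contact force between the fingers and spatula below 0.1 N and linear speed of spatula below 0.05 m/s), for 0.2 s.
At the end, for the whole second after the job is handed in: Cover open, lip over 30 mm up-slope of window centre; spatula on the bench clear of the reader; carrier within 10 mm of window centre, length within 8 degrees of the slope's, flush within 0.05 rad and 2 mm, at rest, still gripped and pressed on the window plate with 2 to 15 N (x of cover_lip in the frame of window above 0.03 m and height (world z) of spatula below 0.02 m and contact force between spatula and reader below 0.1 N and contact force between the fingers and spatula below 0.1 N and angle between the z axis of slide and the z axis of window, either way round below 0.05 rad and angle between the x axis of slide and the x axis of window, either way round below 0.14 rad and x of slide in the frame of window between -0.01 and 0.01 m and y of slide in the frame of window between -0.01 and 0.01 m and z of slide in the frame of window between -0.003 and 0.002 m and contact force between slide and platen between 2 and 15 N and contact force between the fingers and slide above 2 N and linear speed of slide below 0.01 m/s); the arm keeps its last pose, push and grip.
It fails at once if the fingers touch the cover before it has been raised by the spatula (contact force between the fingers and cover above 0.5 N and z of cover_lip in the frame of window below 0.025 m and x of cover_lip in the frame of window below 0 m).
It fails at once if the slide is slammed onto the window plate (over 40 N) (contact force between slide and platen above 40 N).
It fails at once if the vial is disturbed (distance of vial from where it was at the start of the episode above 0.03 m).
It fails at once if the tip box is disturbed (distance of tip_box from where it was at the start of the episode above 0.03 m).
It fails at once if the cap is disturbed (distance of cap from where it was at the start of the episode above 0.03 m).
It also fails if it takes over 67 s, if anything falls off the work surface, if the arm or the gripper's body presses on something with over 40 N, if the wrist force passes 120 N, or if a joint passes its speed limit or range.

## Working session

There is one attempt and no reset: what is moved stays moved. The work goes in short steps, Python scripts to look and compute and a tool call to move; the robot and the scene stay as the last step left them, time stands still between calls to the robot, and variables do not carry over. Pictures are saved under pics/ and viewed, at most 12 in all, crops included, and the job is handed in when it is done.

Besides the shell and the picture viewer there is one more tool, called after "Call:" as name([rows], argument=value, ...), one row to a line, values as JSON. arm_command: Moves the arm, as the interface text tells. Its arguments: {"type":"object","properties":{"plan":{"type":"array"},"squeeze":{"type":"number"}},"required":["plan"]}

```bash
mkdir -p pics; cat > h.py <<'E'
import numpy as np, cv2
from station import ctrl, cams
from scipy.spatial.transform import Rotation as R
def snap(n):
    ci=cams.camera_info(n); im,d=cams.camera(n); return im,d,ci
def w(ci,d,u,v,z=None):
    T=np.linalg.inv(ci["world_to_cam"]); r=np.array([(u-ci["cx"])/ci["fx"],(v-ci["cy"])/ci["fy"],1.])
    if z is None: return T[:3,:3]@(r*d[int(v),int(u)])+T[:3,3]
    k=T[:3,:3]@r; s=(z-T[2,3])/k[2]; return T[:3,3]+s*k
def save(n):
    im,d,ci=snap(n); return im,d,ci
E
python3 - <<'E'
from h import *
print(ctrl.get_obs())
for n in("top","scene"):
    im,d,ci=snap(n); cv2.imwrite(f"pics/{n}0.png",cv2.resize(im,(800,600),interpolation=cv2.INTER_CUBIC)); np.savez(f"{n}0.npz",im=im,d=d,**ci)
    print(n,ci)
E
```

```text
{'time_s': 0.0, 'qpos': array([ 1.06340155e+00,  3.00496054e-01,  1.52159367e+00, -2.58127896e-05,
        1.32072834e+00, -6.65952871e-02]), 'joint_vel': array([-0.00015557,  0.00148436, -0.00076162,  0.00184246, -0.00122649,
       -0.0010679 ]), 'tau': array([ 5.68744736e-05, -5.31811738e+01, -3.52733445e+01,  7.08298758e-02,
        2.44007679e-02, -1.18161383e-04]), 'ee_pos': array([0.23453603, 0.4971803 , 0.20486733]), 'eef_rot': array([-3.14036830e+00, -5.65995015e-05,  2.70079953e+00]), 'force': array([0.12460357, 0.22052234, 0.07463834]), 'moment': array([-0.03014961,  0.02906264, -0.00550031]), 'grip_force': 0.0, 'grip_width': 0.09355919958805267}
top {'fx': 358.21362391696243, 'fy': 358.21362391696243, 'cx': 254.32696344270812, 'cy': 186.54407102832917, 'world_to_cam': array([[ 0.01470063, -0.99982206,  0.01182084, -0.0579042 ],
       [-0.99341199, -0.01594808, -0.11348253,  0.44667236],
       [ 0.11365085, -0.0100747 , -0.99346967,  0.96384348],
       [ 0.        ,  0.        ,  0.        ,  1.        ]])}
scene {'fx': 393.5361226513664, 'fy': 393.5361226513664, 'cx': 256.54773826179934, 'cy': 188.7663003134885, 'world_to_cam': array([[ 0.33154902,  0.94326981, -0.01781334, -0.09153562],
       [ 0.72157548, -0.26569928, -0.63932208, -0.30782894],
       [-0.60778621,  0.19911294, -0.7687327 ,  1.35436022],
       [ 0.        ,  0.        ,  0.        ,  1.        ]])}
```

View pics/top0.png

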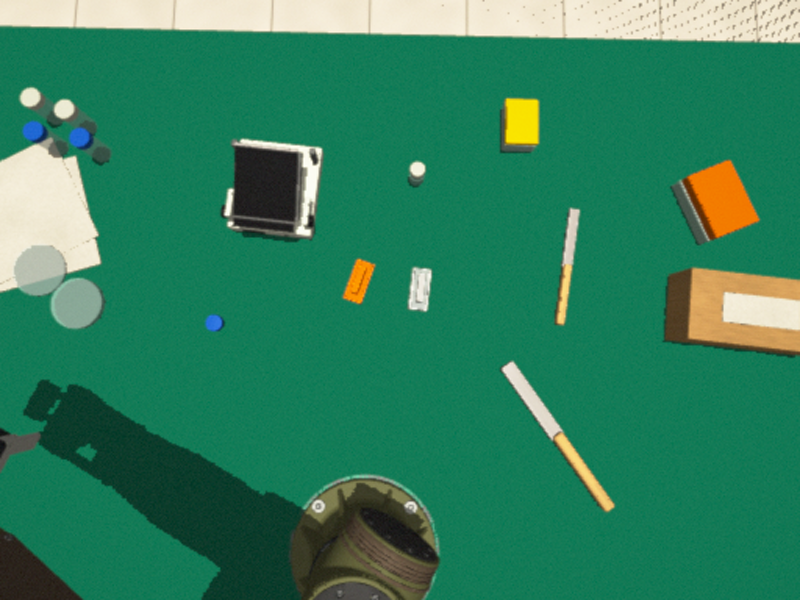

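View pics/scene0.png

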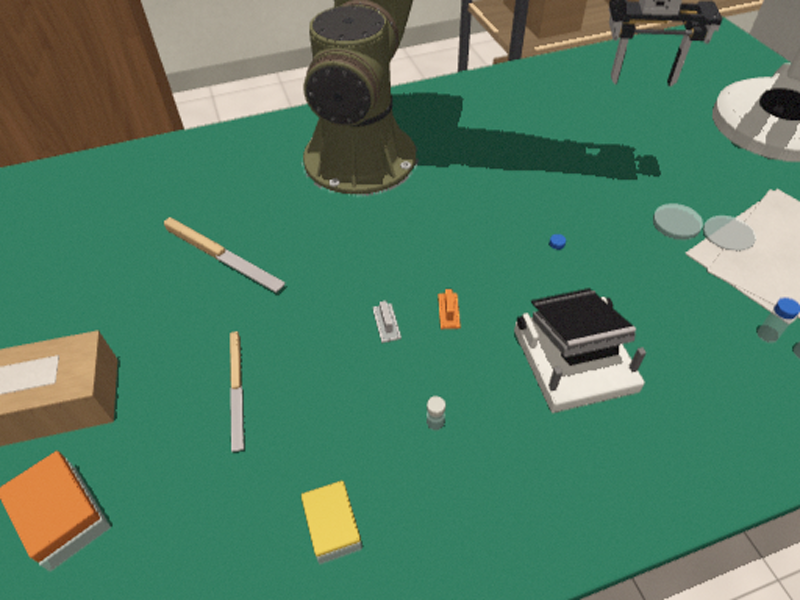

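```bash
python3 - <<'E'
from h import *
t=np.load("top0.npz"); s=np.load("scene0.npz")
k=1/1.5625
P=lambda u,v,z=None,c=t: np.round(w(c,c["d"],u*k,v*k,z),4)
print("spat tip,joint,end",P(574,210,.0105),P(568.5,265,.018),P(561,323,.018), P(568,250),P(564,300))
print("big",P(508,365),P(610,510))
print("slide corners top",[P(*q,.005) for q in((413,268),(431,269),(428,311),(409,309))])
print("vial",P(417,168),"cap",P(213,323),"box",P(521,120), "orange",P(359,281))
d=t["d"]; im=t["im"].astype(int)
T=np.linalg.inv(t["world_to_cam"]); vv,uu=np.mgrid[:384,:512]
rays=np.stack([(uu-t["cx"])/t["fx"],(vv-t["cy"])/t["fy"],np.ones_like(uu)],-1)*d[...,None]
W=rays@T[:3,:3].T+T[:3,3]
m=(im.max(2)<70)&(uu>145)&(uu<206)&(vv>88)&(vv<155)&(W[...,2]>.07)
p=W[m]; print(m.sum())
c=p.mean(0); 
for _ in range(4):
    A=np.c_[p[:,:2],np.ones(len(p))]; x=np.linalg.lstsq(A,p[:,2],rcond=None)[0]; r=p[:,2]-A@x; p=p[abs(r)<max(.003,2*r.std())]
print("plane",x,r.std(),len(p),"slope",np.arctan(np.hypot(*x[:2])),"dir",np.arctan2(x[1],x[0]))
print(cv2.minAreaRect((p[:,:2]*1000).astype(np.float32)),p.min(0),p.max(0))
# white base
mw=(im.min(2)>150)&(uu>140)&(uu<210)&(vv>85)&(vv<156)
q=W[mw];q=q[(q[:,2]>.02)&(q[:,2]<.04)];print("base",cv2.minAreaRect((q[:,:2]*1000).astype(np.float32)),np.median(q[:,2]))
a=cv2.resize(t["im"][80:160,135:215],(500,500),interpolation=cv2.INTER_CUBIC)
b=cv2.resize(s["im"][175:270,320:420],(300*5//3,475),interpolation=cv2.INTER_CUBIC);b=cv2.copyMakeBorder(b,0,25,0,0,0)
cv2.imwrite("pics/c.png",cv2.resize(np.hstack([a,b]),(800,400)))
E
```

```text
spat tip,joint,end [ 0.6047 -0.3727  0.0105] [ 0.5013 -0.3581  0.018 ] [ 0.3967 -0.3426  0.018 ] [ 0.5306 -0.361   0.0078] [ 0.4377 -0.3482  0.0199]
big [ 0.3213 -0.2478  0.0174] [ 0.0725 -0.4281 -0.0008]
slide corners top [array([ 0.4932, -0.0789,  0.005 ]), array([ 0.4919, -0.1116,  0.005 ]), array([ 0.4154, -0.1068,  0.005 ]), array([ 0.4185, -0.0726,  0.005 ])]
vial [ 0.6626 -0.0819  0.0578] cap [0.3873 0.2739 0.0162] box [ 0.7615 -0.2699  0.041 ] orange [0.4638 0.0166 0.0351]
1900
plane [ 0.42690714 -0.04223659 -0.15673581] 0.0015454298734185645 1741 slope 0.405246547293875 dir -0.09861532458080674
((607.5873413085938, 175.18067932128906), (104.88346862792969, 121.39125061035156), 84.27796173095703) [0.54260851 0.11841439 0.0700182 ] [0.67154643 0.22924959 0.12297798]
base ((633.800048828125, 171.46319580078125), (146.65048217773438, 163.99905395507812), 84.50076293945312) 0.03033908622589776
```

View pics/c.png

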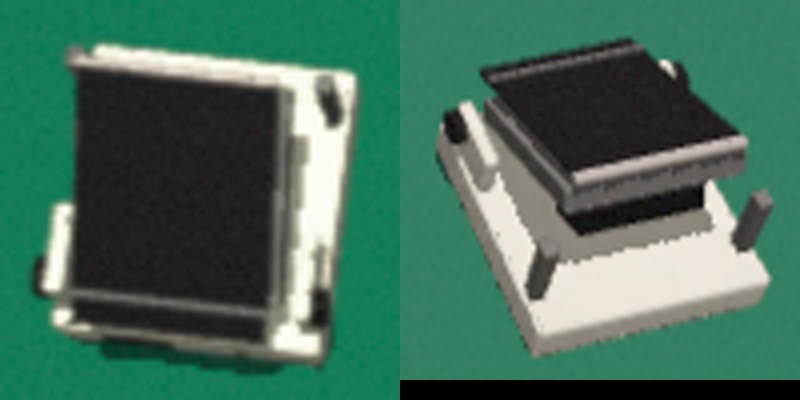

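```bash
cat >> h.py <<'E'
def cloud(im,d,ci):
    T=np.linalg.inv(ci["world_to_cam"]); vv,uu=np.mgrid[:384,:512]
    r=np.stack([(uu-ci["cx"])/ci["fx"],(vv-ci["cy"])/ci["fy"],np.ones_like(uu)],-1)*d[...,None]
    return r@T[:3,:3].T+T[:3,3]
def rel(p,yaw=None,rpy=None,o=None):
    """tool-frame shift mm + rotvec to reach world p with rpy"""
    o=o or ctrl.get_obs(); A=R.from_euler("xyz",o["eef_rot"]); 
    B=R.from_euler("xyz",rpy if rpy is not None else [np.pi,0,yaw])
    return np.round(A.inv().apply(np.array(p)-o["ee_pos"])*1000,1),np.round((A.inv()*B).as_rotvec(),3)
E
python3 - <<'E'
from h import *
t=np.load("top0.npz"); im,d=t["im"].astype(int),t["d"]; W=cloud(im,d,t); vv,uu=np.mgrid[:384,:512]
def box(u0,u1,v0,v1,f,n):
    b=f(im)&(uu>u0)&(uu<u1)&(vv>v0)&(vv<v1)
    q=W[b]; print(n,b.sum(),cv2.minAreaRect((q[:,:2]*1000).astype(np.float32)),np.round(np.median(q,0),4),np.round(q.max(0),3))
ng=lambda i:(i[...,2]>i[...,1])|(i.min(2)>110)
box(350,376,128,212,ng,"spat")
box(350,376,168,212,lambda i:(i[...,2]-i[...,0]>50),"handle")
box(350,376,128,170,lambda i:(i.min(2)>110),"blade")
box(257,280,165,203,ng,"slide")
print(rel([.445,-.350,.10],-.144))
E
```

```text
spat 484 ((501.4286804199219, -359.0392761230469), (22.284378051757812, 215.0360107421875), 81.46599578857422) [ 0.5071 -0.3558  0.0128] [ 0.609 -0.334  0.023]
handle 222 ((449.8096008300781, -348.94268798828125), (15.832152366638184, 109.177734375), 81.79297637939453) [ 0.4492 -0.3476  0.018 ] [ 0.504 -0.334  0.023]
blade 255 ((554.7960205078125, -367.0474548339844), (22.284378051757812, 107.10633850097656), 81.46599578857422) [ 0.5555 -0.3646  0.0112] [ 0.609 -0.349  0.019]
slide 345 ((412.381103515625, -81.01066589355469), (42.995216369628906, 168.7089385986328), 76.9788818359375) [ 0.4546 -0.0886  0.0066] [ 0.496 -0.041  1.009]
(array([-551.9, -676.3,  105.6]), array([-0.000e+00,  1.000e-03,  2.845e+00]))
```

Careful with the scale: shifts go in shares of 750 mm and turns go in shares of 4 rad. That gives: -676 mm / 750 = -0.9013, -552 mm / 750 = -0.736, 1.8 rad / 4 = 0.45.

Call:
arm_command([
  [[-0.0613, -0.0747, 0, 0, 0, 0.0375, -1], [-0.1227, -0.1493, 0, 0, 0, 0.075, -1], [-0.184, -0.224, 0, 0, 0, 0.1125, -1], [-0.2453, -0.2987, 0, 0, 0, 0.15, -1], [-0.3067, -0.3733, 0, 0, 0, 0.1875, -1], [-0.368, -0.448, 0, 0, 0, 0.225, -1], [-0.4293, -0.5227, 0, 0, 0, 0.2625, -1], [-0.4907, -0.5973, 0, 0, 0, 0.3, -1], [-0.552, -0.672, 0, 0, 0, 0.3375, -1], [-0.6133, -0.7467, 0.0267, 0, 0, 0.375, -1], [-0.6747, -0.8213, 0.0533, 0, 0, 0.4125, -1], [-0.736, -0.9013, 0.08, 0, 0, 0.45, -1]],
], squeeze=50)

```text
time_s: 1.3
ee_pos: [0.3806, -0.0857, 0.1881]
eef_rot: [3.141, -0.0, 0.894]
force: [1.2, 1.1, 0.5]
grip_width: 0.0937
grip_force: 0.0
```

```bash
python3 - <<'E'
from h import *
o=ctrl.get_obs();print(o["time_s"],o["qpos"],o["ee_pos"],o["eef_rot"])
print(rel([.440,-.3475,.003],-.146))
E
```

```text
1.3 [-3.15371268e-01 -4.90338325e-02  1.95584356e+00  7.35359347e-05
  1.23386139e+00  3.61182997e-01] [ 0.38064645 -0.08567132  0.18809011] [ 3.14075511e+00 -3.90597923e-04  8.94217947e-01]
(array([-167.1,  210.1,  185.2]), array([ 1.00e-03, -1.00e-03,  1.04e+00]))
```

Scaled: 210 mm / 750 = 0.28, -167 mm / 750 = -0.2227, 1.04 rad / 4 = 0.26.

Call:
arm_command([
  [[-0.0373, 0.0467, 0, 0, 0, 0.0375, -1], [-0.0747, 0.0933, 0, 0, 0, 0.075, -1], [-0.112, 0.14, 0.0133, 0, 0, 0.1125, -1], [-0.1493, 0.1867, 0.04, 0, 0, 0.15, -1], [-0.1867, 0.2333, 0.08, 0, 0, 0.1875, -1], [-0.2227, 0.28, 0.1333, 0, 0, 0.225, -1], [-0.2227, 0.28, 0.16, 0, 0, 0.26, -1], [-0.2227, 0.28, 0.16, 0, 0, 0.26, -1], [-0.2227, 0.28, 0.16, 0, 0, 0.26, -1], [-0.2227, 0.28, 0.16, 0, 0, 0.26, -1]],
])

```text
time_s: 2.3
ee_pos: [0.4421, -0.3444, 0.0699]
eef_rot: [3.14, -0.002, -0.135]
force: [0.1, -0.1, 0.6]
grip_width: 0.0939
grip_force: 0.0
```

```bash
python3 - <<'E'
from h import *
im,d,ci=snap("wrist"); cv2.imwrite("pics/w1.png",im)
o=ctrl.get_obs();print(o["time_s"],o["qpos"],o["ee_pos"],o["eef_rot"])
print(rel([.440,-.3475,.003],-.146))
E
```

```text
2.35 [-7.27078160e-01  4.68230444e-01  1.62582740e+00  6.21517730e-05
  1.04487418e+00  9.79410347e-01] [ 0.44223769 -0.34443771  0.07006197] [ 3.14015401e+00 -2.23878758e-03 -1.35721699e-01]
(array([-2. ,  3.2, 67.1]), array([ 0.001, -0.002,  0.01 ]))
```

View pics/w1.png

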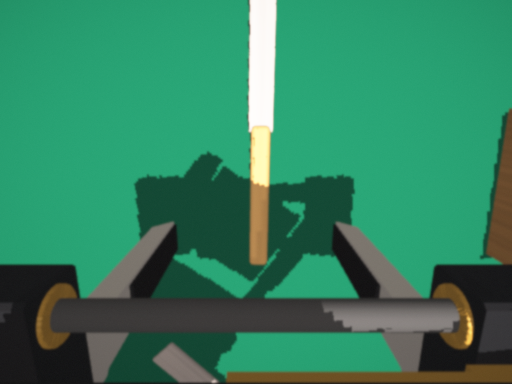

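Scaled: 66 mm / 750 = 0.088, 62 mm / 750 = 0.0827, 0.01 rad / 4 = 0.0025.

Call:
arm_command([
  [[-0.0027, 0.004, 0.0267, 0, 0, 0.0025, -1], [-0.0027, 0.004, 0.0533, 0, 0, 0.0025, -1], [-0.0027, 0.004, 0.0733, 0, 0, 0.0025, -1], [-0.0027, 0.004, 0.0827, 0, 0, 0.0025, -1], [-0.0027, 0.004, 0.088, 0, 0, 0.0025, -1], [-0.0027, 0.004, 0.088, 0, 0, 0.0025, -1], [-0.0027, 0.004, 0.088, 0, 0, 0.0025, 1], [-0.0027, 0.004, 0.088, 0, 0, 0.0025, 1], [-0.0027, 0.004, 0.088, 0, 0, 0.0025, 1], [-0.0027, 0.004, 0.088, 0, 0, 0.0025, 1], [-0.0027, 0.004, 0.088, 0, 0, 0.0025, 1], [-0.0027, 0.004, 0.088, 0, 0, 0.0025, 1]],
], squeeze=55)

```text
time_s: 3.55
ee_pos: [0.4391, -0.3474, 0.0021]
eef_rot: [-3.142, -0.0, -0.149]
force: [-0.5, -0.8, 0.1]
grip_width: 0.0493
grip_force: 0.0
```

Call:
arm_command([
  [[0, 0, 0, 0, 0, 0, 1], [0, 0, 0, 0, 0, 0, 1], [0, 0, -0.0133, 0, 0, 0, 1], [0, 0, -0.04, 0, 0, 0, 1], [0, 0, -0.0667, 0, 0, 0, 1], [0, 0, -0.1, 0, 0, 0, 1], [0, 0, -0.1333, 0, 0, 0, 1], [0, 0, -0.16, 0, 0, 0, 1], [0, 0, -0.16, 0, 0, 0, 1], [0, 0, -0.16, 0, 0, 0, 1]],
])

```text
time_s: 4.55
ee_pos: [0.439, -0.3473, 0.122]
eef_rot: [3.141, -0.0, -0.149]
force: [-0.1, -0.1, -0.1]
grip_width: 0.0002
grip_force: 0.0
```

```bash
python3 - <<'E'
from h import *
im,d,ci=snap("wrist"); cv2.imwrite("pics/w2.png",im)
W=cloud(im,d,ci)
o=ctrl.get_obs();print(o["time_s"],o["qpos"],o["ee_pos"],o["eef_rot"],o["grip_width"],o["grip_force"],o["force"])
m=(im.min(2)>130)&(W[...,2]>.05)
q=W[m]; q=q[(abs(q[:,2]-np.median(q[:,2]))<.02)]
print(len(q),np.median(q,0),q.min(0),q.max(0))
A=R.from_euler("xyz",o["eef_rot"]); l=A.inv().apply(q-o["ee_pos"]); print("tool",l.min(0),l.max(0)); print(np.polyfit(l[:,0],l[:,1],1),np.polyfit(l[:,0],l[:,2],1))
# tip depth from top cam too
im,d,ci=snap("top"); W=cloud(im,d,ci); q=W[(im.min(2)>110)&(W[...,2]>.08)&(W[...,2]<.2)&(abs(W[...,1]+.37)<.05)]
print(len(q)); l=A.inv().apply(q-o["ee_pos"]); print("top",l.min(0),l.max(0),np.polyfit(l[:,0],l[:,2],1),np.polyfit(l[:,0],l[:,1],1))
E
```

```text
4.6 [-7.34724707e-01  4.03227146e-01  1.58655945e+00 -1.82976879e-05
  1.15280760e+00  9.85320845e-01] [ 0.43882381 -0.34714176  0.12132179] [-3.14105314e+00  8.43970475e-04 -1.49241562e-01] 7.889387926484628e-06 0.0 [0.15345415 0.47626493 0.11517056]
904 [ 0.45877236 -0.38696492  0.23685236] [ 0.43411083 -0.40622765  0.21799515] [ 0.4620876  -0.34473102  0.23878449]
tool [-0.00510064 -0.00173534 -0.11749963] [ 0.02769304  0.05580642 -0.09666847]
[1.10308466 0.00876282] [-0.59274782 -0.10036983]
0Traceback (most recent call last):
  File "<stdin>", line 11, in <module>
    return umr_minimum(a, axis, None, out, keepdims, initial, where)
ValueError: zero-size array to reduction operation minimum which has no identity
```

View pics/w2.png

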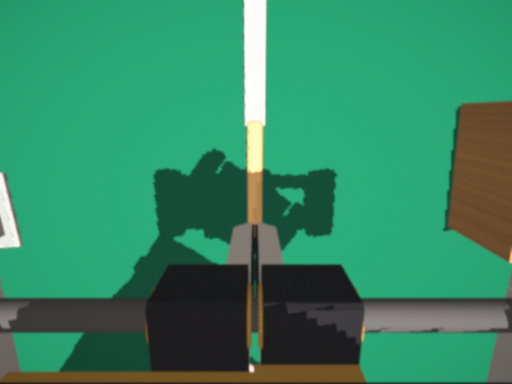

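Fingers close at ~90 mm/s, so I lifted too early; the spatula still lies in place (handle at column 255). Reopen, go down and close for longer.

Scaled: 119 mm / 750 = 0.1587, 117 mm / 750 = 0.156.

Call:
arm_command([
  [[0, 0, 0, 0, 0, 0, -1], [0, 0, 0, 0, 0, 0, -1], [0, 0, 0, 0, 0, 0, -1], [0, 0, 0, 0, 0, 0, -1], [0, 0, 0, 0, 0, 0, -1], [0, 0, 0.0267, 0, 0, 0, -0.2], [0, 0, 0.06, 0, 0, 0, -0.2], [0, 0, 0.0933, 0, 0, 0, -0.2], [0, 0, 0.1267, 0, 0, 0, -0.2], [0, 0, 0.1467, 0, 0, 0, -0.2], [0, 0, 0.156, 0, 0, 0, -0.2], [0, 0, 0.1587, 0, 0, 0, -0.2]],
])

```text
time_s: 5.85
ee_pos: [0.4392, -0.3475, 0.0029]
eef_rot: [-3.141, 0.0, -0.149]
force: [-0.6, 0.1, -0.7]
grip_width: 0.0564
grip_force: 0.0
```

Call:
arm_command([
  [[0, 0, 0, 0, 0, 0, 1], [0, 0, 0, 0, 0, 0, 1], [0, 0, 0, 0, 0, 0, 1], [0, 0, 0, 0, 0, 0, 1], [0, 0, 0, 0, 0, 0, 1], [0, 0, 0, 0, 0, 0, 1], [0, 0, 0, 0, 0, 0, 1], [0, 0, 0, 0, 0, 0, 1], [0, 0, 0, 0, 0, 0, 1]],
], squeeze=55)

```text
time_s: 6.75
ee_pos: [0.4392, -0.3475, 0.0032]
eef_rot: [3.141, -0.0, -0.149]
force: [-0.7, 0.8, 2.6]
grip_width: 0.0134
grip_force: 55.0
```

Call:
arm_command([
  [[0, 0, -0.0133, 0, 0, 0, 1], [0, 0, -0.04, 0, 0, 0, 1], [0, 0, -0.0667, 0, 0, 0, 1], [0, 0, -0.1, 0, 0, 0, 1], [0, 0, -0.1333, 0, 0, 0, 1], [0, 0, -0.16, 0, 0, 0, 1], [0, 0, -0.16, 0, 0, 0, 1]],
])

```text
time_s: 7.45
ee_pos: [0.44, -0.3482, 0.1262]
eef_rot: [3.139, -0.004, -0.149]
force: [0.7, 0.1, -0.6]
grip_width: 0.0137
grip_force: 55.0
```

```bash
cat >> h.py <<'E'
def blade():
    im,d,ci=snap("top"); o=ctrl.get_obs(); W=cloud(im,d,ci); A=R.from_euler("xyz",o["eef_rot"]); l=A.inv().apply(W-o["ee_pos"]) if 0 else A.inv().apply((W-o["ee_pos"]).reshape(-1,3)).reshape(W.shape)
    m=(im.min(2)>100)&(l[...,0]>.03)&(l[...,0]<.22)&(abs(l[...,1])<.05)&(abs(l[...,2]+.01)<.04)
    q=l[m]; print("blade px",len(q),"tool x",q[:,0].min(),q[:,0].max(),"y(x)",np.polyfit(q[:,0],q[:,1],1),"z(x)",np.polyfit(q[:,0],q[:,2],1)); return o
E
python3 - <<'E'
from h import *
o=blade(); print(o["time_s"],o["ee_pos"],o["eef_rot"],o["grip_width"],o["grip_force"],o["force"])
E
```

```text
blade px 322 tool x 0.05337037330179948 0.17109603215161892 y(x) [ 0.00441651 -0.000532  ] z(x) [ 0.02206791 -0.01309929]
7.5 [ 0.43945889 -0.34766357  0.12417204] [ 3.14037592e+00 -1.88823066e-03 -1.49154996e-01] 0.013186286048918486 54.99963819980621 [ 0.62869389  0.66279181 -1.01337244]
```

```bash
python3 - <<'E'
from h import *
print(rel([.3437,.1999,.12],-.0977))
E
```

```text
(array([-176.1, -527.3,    3.2]), array([ 0.001, -0.002, -0.051]))
```

Scaled: -515 mm / 750 = -0.6867, -176 mm / 750 = -0.2347, -0.04 rad / 4 = -0.01.

Call:
arm_command([
  [[-0.02, -0.04, 0, 0, 0, 0, 1], [-0.04, -0.1, 0, 0, 0, 0, 1], [-0.06, -0.16, 0, 0, 0, 0, 1], [-0.08, -0.22, 0, 0, 0, 0, 1], [-0.1, -0.28, 0, 0, 0, 0, 1], [-0.12, -0.34, 0, 0, 0, 0, 1], [-0.14, -0.4, 0, 0, 0, -0.0025, 1], [-0.16, -0.46, 0, 0, 0, -0.005, 1], [-0.18, -0.52, 0, 0, 0, -0.0075, 1], [-0.2, -0.58, 0, 0, 0, -0.01, 1], [-0.22, -0.64, 0, 0, 0, -0.0125, 1], [-0.2347, -0.6867, 0, 0, 0, -0.0125, 1]],
])

```text
time_s: 8.7
ee_pos: [0.3402, 0.19, 0.1222]
eef_rot: [3.141, 0.001, -0.098]
force: [0.7, -0.1, 0.2]
grip_width: 0.0136
grip_force: 55.0
```

Scaled: 70 mm / 750 = 0.0933, 60 mm / 750 = 0.08.

Call:
arm_command([
  [[0, -0.016, 0.0133, 0, 0, 0, 1], [0, -0.016, 0.0333, 0, 0, 0, 1], [0, -0.016, 0.0533, 0, 0, 0, 1], [0, -0.016, 0.08, 0, 0, 0, 1], [0, -0.016, 0.0933, 0, 0, 0, 1], [0, -0.016, 0.0933, 0, 0, 0, 1], [0, -0.016, 0.0933, 0, 0, 0, 1]],
])

```text
time_s: 9.4
ee_pos: [0.3429, 0.1999, 0.0533]
eef_rot: [3.141, 0.0, -0.099]
force: [-0.2, 0.4, -0.6]
grip_width: 0.0136
grip_force: 55.0
```

```bash
python3 - <<'E'
from h import *
o=blade(); print(o["time_s"],o["ee_pos"],o["eef_rot"],o["grip_width"],o["qpos"],o["force"])
print(rel([.3885,.1955,.041],-.0977))
im,d,ci=snap("top"); a=cv2.resize(im[80:180,120:250],(780,600),interpolation=cv2.INTER_CUBIC); 
im,d,ci=snap("wrist"); cv2.imwrite("pics/w3.png",np.hstack([cv2.resize(a,(400,308)),cv2.resize(im,(400,308))]))
E
```

```text
blade px 354 tool x 0.03613708438205253 0.21997552416069435 y(x) [ 0.07229698 -0.00643388] z(x) [ 0.09005224 -0.01747989]
9.45 [0.34309023 0.20003256 0.05353943] [-3.14134702e+00 -4.67692768e-04 -9.92549270e-02] 0.013271465076616275 [ 4.35579264e-01  1.76493084e-01  2.07880738e+00 -3.49347216e-05
  8.85764612e-01  2.10565256e+00] [-0.51566359 -0.02780659 -0.79761876]
(array([45.6,  0. , 12.6]), array([-0.   , -0.   , -0.002]))
```

View pics/w3.png

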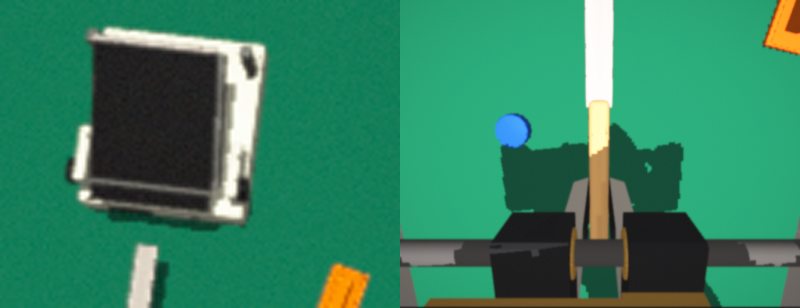

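The blade tip (147,245) is centred on the lip (88–213, row ~210). Insert low, then check the contact force while raising.

Scaled: 45 mm / 750 = 0.06, 41 mm / 750 = 0.0547.

Call:
arm_command([
  [[0, 0, 0.008, 0, 0, 0, 1], [0, 0, 0.016, 0, 0, 0, 1], [0.0067, 0, 0.016, 0, 0, 0, 1], [0.016, 0, 0.016, 0, 0, 0, 1], [0.0267, 0, 0.016, 0, 0, 0, 1], [0.0373, 0, 0.016, 0, 0, 0, 1], [0.048, 0, 0.016, 0, 0, 0, 1], [0.0547, 0, 0.016, 0, 0, 0, 1], [0.06, 0, 0.016, 0, 0, 0, 1], [0.06, 0, 0.016, 0, 0, 0, 1]],
])

```text
time_s: 10.55
ee_pos: [0.388, 0.1954, 0.041]
eef_rot: [3.142, 0.0, -0.099]
force: [-0.1, 0.0, -0.6]
grip_width: 0.0135
grip_force: 55.0
```

Scaled: -36 mm / 750 = -0.048, -32 mm / 750 = -0.0427.

Call:
arm_command([
  [[0, 0, -0.0053, 0, 0, 0, 1], [0, 0, -0.0107, 0, 0, 0, 1], [0, 0, -0.016, 0, 0, 0, 1], [0, 0, -0.0213, 0, 0, 0, 1], [0, 0, -0.0267, 0, 0, 0, 1], [0, 0, -0.032, 0, 0, 0, 1], [0, 0, -0.0373, 0, 0, 0, 1], [0, 0, -0.0427, 0, 0, 0, 1], [0, 0, -0.048, 0, 0, 0, 1], [0, 0, -0.048, 0, 0, 0, 1]],
])

```text
time_s: 11.55
ee_pos: [0.3879, 0.1956, 0.0776]
eef_rot: [-3.141, -0.001, -0.099]
force: [1.0, 0.9, -1.3]
grip_width: 0.0136
grip_force: 55.0
```

```bash
cat >> h.py <<'E'
def cover(pic=None):
    im,d,ci=snap("top"); W=cloud(im,d,ci); e=np.array([.9952,-.0975]); D=W[...,:2]-np.array([.6283,.172]); x=D@e; y=D@np.array([.0975,.9952])
    m=(im.max(2)<70)&(abs(y)<.05)&(x>-.13)&(x<.14)&(W[...,2]>.06)
    q=np.c_[x[m],W[...,2][m]]; f=np.polyfit(q[:,0],q[:,1],1)
    print("cover: px",len(q),"x",q[:,0].min(),q[:,0].max(),"z",q[:,1].min(),q[:,1].max(),"slope",np.arctan(f[0]))
    if pic: cv2.imwrite(pic,cv2.resize(im[60:180,100:260],(800,600)))
E
python3 - <<'E'
from h import *
cover(); o=ctrl.get_obs(); print(o["time_s"],o["ee_pos"],o["eef_rot"],o["force"])
E
```

```text
cover: px 1901 x -0.08760321603021407 0.040769181679943686 z 0.0650333442132861 0.12539077572752588 slope 0.2614605007164261
11.6 [0.38780094 0.19555407 0.07730698] [-3.14135531e+00 -5.99363770e-04 -9.91583880e-02] [ 0.05864171 -0.05879171 -1.5809703 ]
```

Scaled: -97 mm / 750 = -0.1293, -90 mm / 750 = -0.12.

Call:
arm_command([
  [[0, 0, -0.0107, 0, 0, 0, 1], [0, 0, -0.0213, 0, 0, 0, 1], [0, 0, -0.032, 0, 0, 0, 1], [0, 0, -0.0427, 0, 0, 0, 1], [0, 0, -0.0533, 0, 0, 0, 1], [0, 0, -0.0653, 0, 0, 0, 1], [0.0013, 0, -0.0773, 0, 0, 0, 1], [0.004, 0, -0.088, 0, 0, 0, 1], [0.008, 0, -0.0987, 0, 0, 0, 1], [0.012, 0, -0.1093, 0, 0, 0, 1], [0.0173, 0, -0.12, 0, 0, 0, 1], [0.024, 0, -0.1293, 0, 0, 0, 1]],
])

```text
time_s: 12.8
ee_pos: [0.4059, 0.1937, 0.1748]
eef_rot: [-3.142, -0.0, -0.099]
force: [-2.6, 0.0, -2.2]
grip_width: 0.0135
grip_force: 55.0
```

```bash
python3 - <<'E'
from h import *
cover(); o=ctrl.get_obs(); print(o["time_s"],o["ee_pos"],o["eef_rot"],o["force"])
E
```

```text
cover: px 1682 x -0.06918607129236778 0.04301848941014077 z 0.06366961887719291 0.19902376827577994 slope -0.3223574695159569
12.85 [0.40687009 0.19379066 0.17573364] [-3.14085625e+00 -1.64633790e-03 -9.93731968e-02] [-1.10181432 -0.64114461 -0.58283415]
```

Scaled: 87 mm / 750 = 0.116, 79 mm / 750 = 0.1053.

Call:
arm_command([
  [[0.0067, 0, -0.0093, 0, 0, 0, 1], [0.0147, 0, -0.0187, 0, 0, 0, 1], [0.0227, 0, -0.0267, 0, 0, 0, 1], [0.032, 0, -0.0333, 0, 0, 0, 1], [0.0413, 0, -0.04, 0, 0, 0, 1], [0.0507, 0, -0.0467, 0, 0, 0, 1], [0.0613, 0, -0.052, 0, 0, 0, 1], [0.072, 0, -0.056, 0, 0, 0, 1], [0.0827, 0, -0.06, 0, 0, 0, 1], [0.0933, 0, -0.0627, 0, 0, 0, 1], [0.1053, 0, -0.0653, 0, 0, 0, 1], [0.116, 0, -0.0667, 0, 0, 0, 1]],
])

```text
time_s: 14.05
ee_pos: [0.4929, 0.185, 0.2242]
eef_rot: [-3.142, -0.0, -0.099]
force: [-1.2, 0.4, -1.1]
grip_width: 0.0134
grip_force: 55.0
```

Scaled: 31 mm / 750 = 0.0413, 24 mm / 750 = 0.032.

Call:
arm_command([
  [[0.0107, 0, 0, 0, 0, 0, 1], [0.0213, 0, 0, 0, 0, 0, 1], [0.032, 0, 0.0013, 0, 0, 0, 1], [0.0413, 0, 0.0027, 0, 0, 0, 1], [0.0413, 0, 0.0027, 0, 0, 0, 1], [0.0413, 0, 0.0027, 0, 0, 0, 1]],
])

```text
time_s: 14.65
ee_pos: [0.5229, 0.182, 0.2219]
eef_rot: [3.141, 0.0, -0.099]
force: [-0.0, -0.8, 0.5]
grip_width: 0.0135
grip_force: 55.0
```

```bash
python3 - <<'E'
from h import *
cover(); o=ctrl.get_obs(); print(o["time_s"],o["ee_pos"],o["eef_rot"],o["force"],o["grip_width"])
im,d,ci=snap("scene"); im2,_,_=snap("wrist"); cv2.imwrite("pics/s4.png",np.hstack([cv2.resize(im[90:290,260:460],(400,400)),cv2.resize(im2,(400,400))]))
E
```

```text
cover: px 1476 x -0.1298922932993642 0.0757098708002283 z 0.10341630661700385 0.5337916089614654 slope -0.9347020939347276
14.7 [0.52284561 0.18200526 0.2219892 ] [ 3.14151001e+00  1.42883144e-04 -9.92365789e-02] [-0.45900202 -0.08409576 -0.75989357] 0.013401492325896986
```

View pics/s4.png

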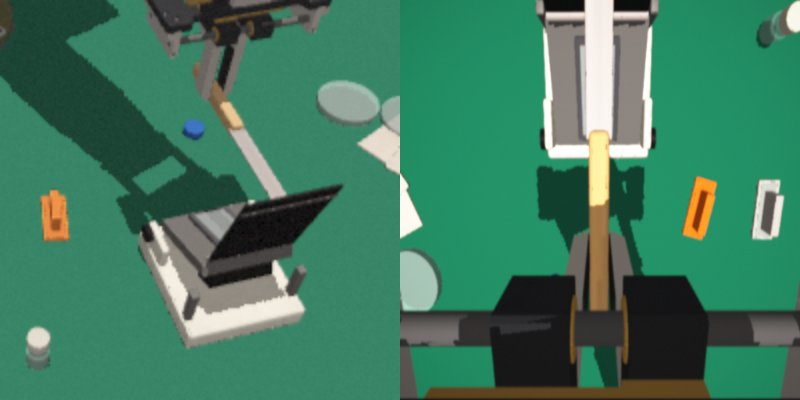

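Scaled: 450 mm / 750 = 0.6, 404 mm / 750 = 0.5387.

Call:
arm_command([
  [[-0.0333, 0, 0, 0, 0, 0, 1], [-0.08, 0, 0, 0, 0, 0, 1], [-0.12, 0.0333, 0, 0, 0, 0, 1], [-0.12, 0.0933, 0, 0, 0, 0, 1], [-0.1133, 0.1573, 0, 0, 0, 0, 1], [-0.1067, 0.2213, 0.0133, 0, 0, 0, 1], [-0.1, 0.2853, 0.0267, 0, 0, 0, 1], [-0.0933, 0.3493, 0.04, 0, 0, 0, 1], [-0.0867, 0.4133, 0.06, 0, 0, 0, 1], [-0.08, 0.4773, 0.08, 0, 0, 0, 1], [-0.0733, 0.5387, 0.1, 0, 0, 0, 1], [-0.0667, 0.6, 0.12, 0, 0, 0, 1]],
])

```text
time_s: 16.0
ee_pos: [0.4282, -0.2628, 0.1317]
eef_rot: [3.141, -0.001, -0.099]
force: [1.7, 0.4, -0.6]
grip_width: 0.0136
grip_force: 55.0
```

Scaled: 122 mm / 750 = 0.1627, 118 mm / 750 = 0.1573.

Call:
arm_command([
  [[0.0067, 0.0533, 0.02, 0, 0, 0, 1], [0.0133, 0.1, 0.0467, 0, 0, 0, 1], [0.0133, 0.112, 0.08, 0, 0, 0, 1], [0.0133, 0.112, 0.1133, 0, 0, 0, 1], [0.0133, 0.112, 0.14, 0, 0, 0, 1], [0.0133, 0.112, 0.1573, 0, 0, 0, 1], [0.0133, 0.112, 0.1627, 0, 0, 0, 1], [0.0133, 0.112, 0.1627, 0, 0, 0, 1], [0.0133, 0.112, 0.1627, 0, 0, 0, 1]],
])

```text
time_s: 16.9
ee_pos: [0.4308, -0.3457, 0.0111]
eef_rot: [3.141, -0.001, -0.099]
force: [0.5, 0.4, -0.4]
grip_width: 0.0132
grip_force: 55.0
```

```bash
python3 - <<'E'
from h import *
o=ctrl.get_obs(); print(o["time_s"],o["ee_pos"],o["eef_rot"],o["force"],o["grip_width"])
im,d,ci=snap("top"); W=cloud(im,d,ci); np.savez("top5.npz",im=im,d=d,**ci)
E
```

```text
16.9 [ 0.43077569 -0.3456804   0.01109529] [ 3.14065216e+00 -1.27369857e-03 -9.90159574e-02] [ 0.51607815  0.41726408 -0.40374555] 0.013207484525158528
```

Scaled: -130 mm / 750 = -0.1733, -80 mm / 750 = -0.1067.

Call:
arm_command([
  [[0, 0, 0.0067, 0, 0, 0, 1], [0, 0, 0.0107, 0, 0, 0, 1], [0, 0, 0.0107, 0, 0, 0, 1], [0, 0, 0.0107, 0, 0, 0, -1], [0, 0, 0.0107, 0, 0, 0, -1], [0, 0, 0.0107, 0, 0, 0, -1], [0, 0, 0.0107, 0, 0, 0, -1], [0, 0, 0.0107, 0, 0, 0, -1], [0, 0, 0, 0, 0, 0, -1], [0, 0, -0.04, 0, 0, 0, -1], [0, 0, -0.1067, 0, 0, 0, -1], [0, 0, -0.1733, 0, 0, 0, -1]],
])

```text
time_s: 18.15
ee_pos: [0.4298, -0.345, 0.142]
eef_rot: [-3.141, 0.001, -0.099]
force: [1.4, 0.4, 0.2]
grip_width: 0.0822
grip_force: 0.0
```

```bash
python3 - <<'E'
from h import *
print(rel([.38,-.09,.17],-.075))
E
```

```text
(array([ -74.9, -248.9,  -27.8]), array([-0.001,  0.001, -0.024]))
```

Scaled: -249 mm / 750 = -0.332, -205 mm / 750 = -0.2733, -0.024 rad / 4 = -0.006.

Call:
arm_command([
  [[-0.016, -0.0547, -0.0067, 0, 0, 0, -1], [-0.032, -0.1093, -0.0133, 0, 0, 0, -1], [-0.048, -0.164, -0.02, 0, 0, 0, -1], [-0.064, -0.2187, -0.0267, 0, 0, 0, -1], [-0.08, -0.2733, -0.0373, 0, 0, -0.0025, -1], [-0.1, -0.332, -0.0373, 0, 0, -0.006, -1], [-0.1, -0.332, -0.0373, 0, 0, -0.006, -1], [-0.1, -0.332, -0.0373, 0, 0, -0.006, -1], [-0.1, -0.332, -0.0373, 0, 0, -0.006, -1]],
])

```text
time_s: 19.05
ee_pos: [0.3806, -0.0908, 0.1684]
eef_rot: [3.141, -0.001, -0.076]
force: [0.4, -0.1, 0.0]
grip_width: 0.0942
grip_force: 0.0
```

```bash
python3 - <<'E'
from h import *
im,d,ci=snap("wrist"); o=ctrl.get_obs(); print(o["time_s"],o["ee_pos"],o["eef_rot"])
np.savez("w6.npz",im=im,d=d,**ci); W=cloud(im,d,ci)
for lo,hi in((.028,.036),(.003,.036)):
    m=(W[...,2]>lo)&(W[...,2]<hi)&(abs(W[...,1]+.09)<.04)&(abs(W[...,0]-.455)<.07)
    q=W[m]; print(len(q),cv2.minAreaRect((q[:,:2]*1000).astype(np.float32)),q[:,2].max(),np.median(q[:,2]))
t,dt,ct=snap("top"); np.savez("top6.npz",im=t,d=dt,**ct)
cv2.imwrite("pics/w6.png",np.hstack([cv2.resize(im,(400,300)),cv2.resize(t[40:220,120:360],(400,300))]))
W=cloud(t,dt,ct); m=(W[...,2]>.004)&(W[...,2]<.03)&(W[...,1]<-.3)&(W[...,1]>-.42)&(W[...,0]>.33)&(W[...,0]<.65); print("spat z",np.percentile(W[m][:,2],[5,50,95]),cv2.minAreaRect((W[m][:,:2]*1000).astype(np.float32)))
E
```

```text
19.1 [ 0.38049808 -0.09100673  0.1681762 ] [ 3.14146358e+00 -9.73760209e-05 -7.64066332e-02]
665 ((457.92828369140625, -91.3446273803711), (11.590058326721191, 49.57327651977539), 85.12435913085938) 0.03377814317753247 0.03161455365074167
2396 ((457.74432373046875, -91.00477600097656), (33.97042465209961, 75.88485717773438), 83.87582397460938) 0.03377814317753247 0.005178933917987183
spat z [0.00418126 0.01149498 0.0205397 ] ((489.62738037109375, -359.8572998046875), (119.6578140258789, 319.08837890625), 89.90122985839844)
```

View pics/w6.png

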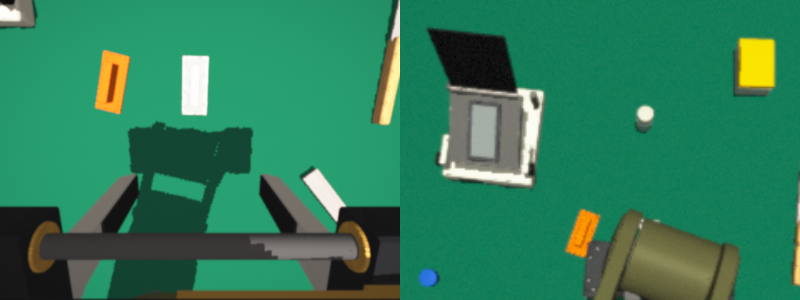

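```bash
python3 - <<'E'
from h import *
t=np.load("top6.npz"); im,d=t["im"],t["d"]; W=cloud(im,d,t)
e=np.array([.9952,-.0975]); D=W[...,:2]-np.array([.6283,.172]); x=D@e; y=D@np.array([.0975,.9952]); z=W[...,2]
def fit(m,n):
    q=np.c_[x[m],y[m],z[m]]; 
    for _ in range(4):
        A=np.c_[q[:,:2],np.ones(len(q))]; c=np.linalg.lstsq(A,q[:,2],rcond=None)[0]; r=q[:,2]-A@c; k=abs(r)<max(.0025,2*r.std()); q=q[k]
    print(n,len(q),c,"slope",np.arctan(c[0]),"z at x=-.013:",c@[-.0131,0,1]); return c
win=(abs(x+.013)<.034)&(abs(y)<.016); fit(win,"window")
ring=(abs(x+.013)<.045)&(abs(y)>.03)&(abs(y)<.05); fit(ring,"stage face")
# geometry of glass/plate by gray
g=im.max(2)
vv,uu=np.where((abs(x+.013)<.07)&(abs(y)<.06)); 
m=np.zeros(g.shape,np.uint8); b=im.astype(int)
a=cv2.resize(im[88:155,140:205],(780,600*67*780//(65*600)) if 0 else (582,600),interpolation=cv2.INTER_NEAREST); cv2.imwrite("pics/p7.png",a)
E
```

```text
window 296 [ 0.43003874 -0.0085347   0.09758716] slope 0.4061307548777967 z at x=-.013: 0.09195365353919317
stage face 526 [ 0.4355279  -0.00159345  0.09119804] slope 0.41075397103483186 z at x=-.013: 0.08549262929199407
```

View pics/p7.png

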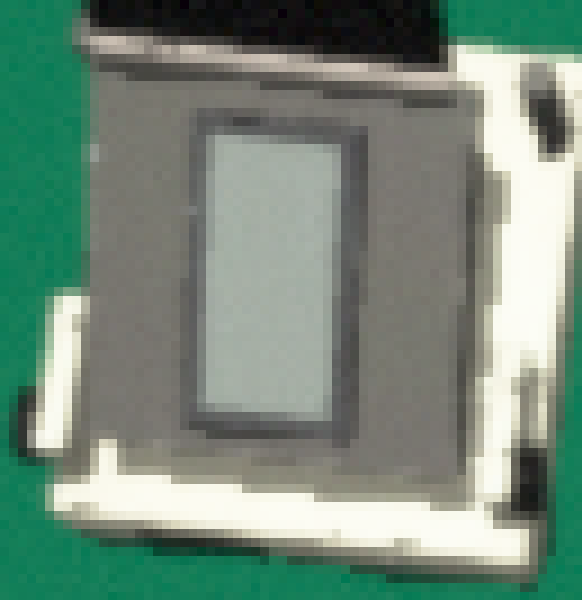

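```bash
python3 - <<'E'
from h import *
t=np.load("top6.npz"); n=lambda u,v:(140+(u+.5)/8.954-.5,88+(v+.5)/8.955-.5)
print(w(t,None,*n(270,277),.092))
a=(w(t,None,*n(276,140),.108)); b=(w(t,None,*n(265,416),.076)); print(a,b,(a+b)/2,np.linalg.norm(a-b),np.arctan2(*(a-b)[[1,0]]))
o=ctrl.get_obs(); print(rel([.4578,-.0911,.03],-.096))
E
```

```text
[0.6162335  0.17449011 0.092     ]
[0.65215174 0.17068736 0.108     ] [0.57868324 0.17797257 0.076     ] [0.61541749 0.17432996 0.092     ] 0.08046549257202446 -0.0988379019448223
(array([ 77.2,  -5.9, 138. ]), array([0.   , 0.   , 0.019]))
```

Scaled: 159 mm / 750 = 0.212, 157 mm / 750 = 0.2093, 0.019 rad / 4 = 0.0048.

Call:
arm_command([
  [[0.0267, -0.0027, 0.0267, 0, 0, 0.0048, -1], [0.06, -0.0053, 0.0667, 0, 0, 0.0048, -1], [0.0933, -0.008, 0.1067, 0, 0, 0.0048, -0.2], [0.1027, -0.008, 0.1467, 0, 0, 0.0048, -0.2], [0.1027, -0.008, 0.18, 0, 0, 0.0048, -0.2], [0.1027, -0.008, 0.2, 0, 0, 0.0048, -0.2], [0.1027, -0.008, 0.2093, 0, 0, 0.0048, -0.2], [0.1027, -0.008, 0.212, 0, 0, 0.0048, -0.2], [0.1027, -0.008, 0.212, 0, 0, 0.0048, -0.2]],
])

```text
time_s: 20.05
ee_pos: [0.4578, -0.0904, 0.0094]
eef_rot: [3.141, -0.0, -0.095]
force: [0.4, 0.0, 0.6]
grip_width: 0.0564
grip_force: 0.0
```

Call:
arm_command([
  [[0, 0, 0, 0, 0, 0, 1], [0, 0, 0, 0, 0, 0, 1], [0, 0, 0, 0, 0, 0, 1], [0, 0, 0, 0, 0, 0, 1], [0, 0, 0, 0, 0, 0, 1], [0, 0, 0, 0, 0, 0, 1], [0, 0, 0, 0, 0, 0, 1], [0, 0, 0, 0, 0, 0, 1], [0, 0, 0, 0, 0, 0, 1], [0, 0, 0, 0, 0, 0, 1]],
], squeeze=40)

```text
time_s: 21.05
ee_pos: [0.4576, -0.09, 0.0091]
eef_rot: [3.142, -0.0, -0.094]
force: [-0.8, -0.4, 2.6]
grip_width: 0.0115
grip_force: 40.0
```

```bash
python3 - <<'E'
from h import *
o=ctrl.get_obs(); print(o["time_s"],o["ee_pos"],o["eef_rot"],o["grip_width"],o["grip_force"])
E
```

```text
21.05 [ 0.45756011 -0.09001847  0.00912816] [ 3.14155489e+00 -9.87185632e-05 -9.42551707e-02] 0.011500143907437175 40.00059127807617
```

```bash
cat >> h.py <<'E'
TH,PS=.408,-.0985
C=np.array([.6157,.174,.092]); N=np.array([-np.sin(TH)*np.cos(PS),-np.sin(TH)*np.sin(PS),np.cos(TH)]); RP=[np.pi,-TH,PS]
def tgt(h): return C+N*(.0091+h)
E
python3 - <<'E'
from h import *
print(tgt(.06),tgt(0)); print(rel(tgt(.06),rpy=RP),rel(tgt(.06)+[-.06,-.05,.05],rpy=RP))
E
```

```text
[0.58841579 0.17669622 0.15542801] [0.61210686 0.17435507 0.10035304]
(array([ 105.2, -277.8, -146.3]), array([-0.001,  0.408,  0.004])) (array([  50.2, -222.4, -196.3]), array([-0.001,  0.408,  0.004]))
```

Scaled: -190 mm / 750 = -0.2533, -105 mm / 750 = -0.14.

Call:
arm_command([
  [[0, 0, -0.0133, 0, 0, 0, 1], [0, 0, -0.0467, 0, 0, 0, 1], [0, 0, -0.0933, 0, 0, 0, 1], [0, 0, -0.14, 0, 0, 0, 1], [0, 0, -0.1867, 0, 0, 0, 1], [0, 0, -0.2333, 0, 0, 0, 1], [0, 0, -0.2533, 0, 0, 0, 1], [0, 0, -0.2533, 0, 0, 0, 1]],
])

```text
time_s: 21.85
ee_pos: [0.4582, -0.0901, 0.2015]
eef_rot: [3.141, -0.004, -0.094]
force: [0.6, 0.4, -2.5]
grip_width: 0.0115
grip_force: 40.0
```

```bash
python3 - <<'E'
from h import *
o=ctrl.get_obs(); print(o["time_s"],o["ee_pos"],o["eef_rot"],o["grip_width"],o["grip_force"],o["force"],o["qpos"])
print(rel(tgt(.06)+[0,0,.02],rpy=RP))
E
```

```text
21.85 [ 0.45816746 -0.09010567  0.20149883] [ 3.14090456 -0.00405958 -0.09414253] 0.011513302814039096 39.99963641166687 [ 0.63403457  0.4254166  -2.53488018] [-2.72675083e-01  1.14863474e-01  1.75389873e+00  4.58387358e-05
  1.26871320e+00  1.39225162e+00]
(array([ 104.5, -277.9,   26.3]), array([-0.   ,  0.404,  0.004]))
```

Scaled: -278 mm / 750 = -0.3707, 104 mm / 750 = 0.1387, 0.408 rad / 4 = 0.102.

Call:
arm_command([
  [[0.0067, -0.0333, 0, 0, 0.0075, 0, 1], [0.02, -0.0733, 0, 0, 0.0175, 0, 1], [0.0333, -0.1133, 0, 0, 0.0275, 0, 1], [0.0467, -0.1533, 0, 0, 0.0375, 0, 1], [0.06, -0.1933, 0, 0, 0.05, 0, 1], [0.0747, -0.2333, 0, 0, 0.0625, 0, 1], [0.0893, -0.2733, 0.0067, 0, 0.075, 0, 1], [0.1067, -0.3133, 0.0133, 0, 0.0875, 0, 1], [0.1227, -0.3467, 0.02, 0, 0.0975, 0, 1], [0.1387, -0.3707, 0.0267, 0, 0.102, 0.001, 1], [0.1387, -0.3707, 0.0333, 0, 0.102, 0.001, 1], [0.1387, -0.3707, 0.0333, 0, 0.102, 0.001, 1]],
])

```text
time_s: 23.05
ee_pos: [0.5861, 0.1767, 0.172]
eef_rot: [3.141, -0.404, -0.097]
force: [-0.1, -0.5, -1.1]
grip_width: 0.0118
grip_force: 40.0
```

Call:
arm_command([
  [[0, 0, 0, 0, 0, 0, 1], [0, 0, 0, 0, 0, 0, 1], [0, 0, 0, 0, 0, 0, 1], [0, 0, 0, 0, 0, 0, 1]],
])

```text
time_s: 23.45
ee_pos: [0.5872, 0.1767, 0.1744]
eef_rot: [-3.141, -0.408, -0.099]
force: [0.0, -0.5, -0.7]
grip_width: 0.0114
grip_force: 40.0
```

```bash
python3 - <<'E'
from h import *
o=ctrl.get_obs(); print(o["time_s"],o["ee_pos"],o["eef_rot"],o["force"],o["force"]@N,o["qpos"])
print(rel(tgt(.01),rpy=RP),rel(tgt(0),rpy=RP))
im,d,ci=snap("wrist"); im2,_,_=snap("scene"); cv2.imwrite("pics/s8.png",np.hstack([cv2.resize(im2[90:290,260:460],(400,400)),cv2.resize(im,(400,400))]))
E
```

```text
23.45 [0.58723448 0.17665357 0.17440269] [-3.140554   -0.40837402 -0.09896439] [ 0.0261402  -0.47794161 -0.66395657] -0.6384268379581443 [ 0.30022308  0.27472523  1.68292736 -0.21226611  0.81552924  2.08678495]
(array([-6.5, -0.1, 67.9]), array([-0.001, -0.   , -0.   ])) (array([-6.5, -0.1, 77.9]), array([-0.001, -0.   , -0.   ]))
```

View pics/s8.png

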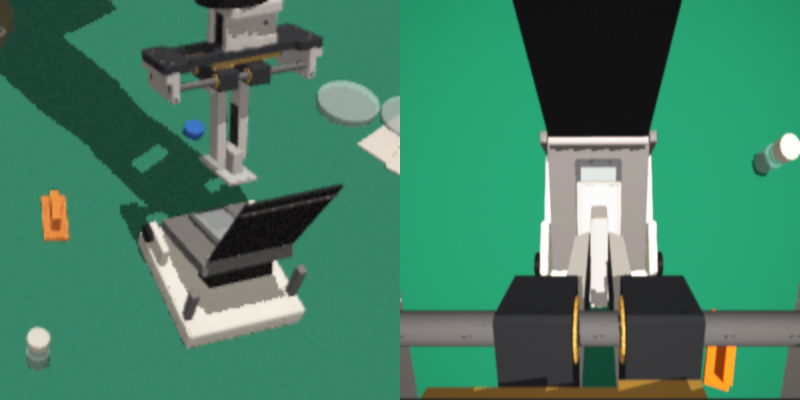

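The carrier sits straight in the grip and in line with the window (about column 600). Approach along the normal.

Scaled: 71 mm / 750 = 0.0947, -6.5 mm / 750 = -0.0087.

Call:
arm_command([
  [[-0.0027, 0, 0.016, 0, 0, 0, 1], [-0.0067, 0, 0.0373, 0, 0, 0, 1], [-0.0087, 0, 0.0587, 0, 0, 0, 1], [-0.0087, 0, 0.076, 0, 0, 0, 1], [-0.0087, 0, 0.0867, 0, 0, 0, 1], [-0.0087, 0, 0.0933, 0, 0, 0, 1], [-0.0087, 0, 0.0947, 0, 0, 0, 1], [-0.0087, 0, 0.0947, 0, 0, 0, 1], [-0.0087, 0, 0.0947, 0, 0, 0, 1]],
])

```text
time_s: 24.45
ee_pos: [0.6095, 0.175, 0.1069]
eef_rot: [-3.14, -0.409, -0.099]
force: [0.3, 0.3, -1.7]
grip_width: 0.0118
grip_force: 40.0
```

Scaled: 5.5 mm / 750 = 0.0073, 5 mm / 750 = 0.0067.

Call:
arm_command([
  [[0, 0, 0.0013, 0, 0, 0, 1], [0, 0, 0.0027, 0, 0, 0, 1], [0, 0, 0.004, 0, 0, 0, 1], [0, 0, 0.0053, 0, 0, 0, 1], [0, 0, 0.0067, 0, 0, 0, 1], [0, 0, 0.0073, 0, 0, 0, 1], [0, 0, 0.0073, 0, 0, 0, 1], [0, 0, 0.0073, 0, 0, 0, 1]],
])

```text
time_s: 25.25
ee_pos: [0.6115, 0.1747, 0.1012]
eef_rot: [-3.141, -0.408, -0.098]
force: [0.6, 0.2, -1.3]
grip_width: 0.0116
grip_force: 40.0
```

```bash
python3 - <<'E'
from h import *
for _ in range(3):
    cams.camera("wrist"); o=ctrl.get_obs(); print(o["time_s"],o["ee_pos"],o["eef_rot"],o["force"]@N)
print(rel(tgt(0),rpy=RP))
E
```

```text
25.3 [0.61146814 0.17468139 0.10126667] [-3.14075077 -0.40796374 -0.09841006] -1.3893871696175355
25.35 [0.61150946 0.1746827  0.10131488] [-3.14066888 -0.40808214 -0.09847331] 0.027178821175636164
25.4 [0.61150454 0.17469091 0.10132266] [-3.14065854 -0.40808068 -0.09848852] -1.3585401112294824
(array([0.2, 0.3, 1.1]), array([-0.001, -0.   ,  0.   ]))
```

Scaled: 2.3 mm / 750 = 0.0031, 2 mm / 750 = 0.0027.

Call:
arm_command([
  [[0, 0, 0.0007, 0, 0, 0, 1], [0, 0, 0.0013, 0, 0, 0, 1], [0, 0, 0.002, 0, 0, 0, 1], [0, 0, 0.0027, 0, 0, 0, 1], [0, 0, 0.0031, 0, 0, 0, 1], [0, 0, 0.0031, 0, 0, 0, 1], [0, 0, 0.0031, 0, 0, 0, 1], [0, 0, 0.0031, 0, 0, 0, 1]],
])

```text
time_s: 26.2
ee_pos: [0.6124, 0.1746, 0.0992]
eef_rot: [-3.141, -0.408, -0.098]
force: [-0.3, 0.0, 0.6]
grip_width: 0.012
grip_force: 40.0
```

```bash
python3 - <<'E'
from h import *
f=[]
for _ in range(6):
    cams.camera("wrist"); o=ctrl.get_obs(); f.append(o["force"]@N)
print(np.round(f,2),np.mean(f),o["moment"],o["time_s"],rel(tgt(0),rpy=RP))
E
```

```text
[1.16 1.67 0.59 0.62 1.43 0.05] 0.9217395744999961 [-0.04147223  0.52786626 -0.01622881] 26.5 (array([ 0.2,  0.3, -1.2]), array([-0.001, -0.   ,  0.   ]))
```

Call:
arm_command([
  [[0, 0, 0.0005, 0, 0, 0, 1], [0, 0, 0.0011, 0, 0, 0, 1], [0, 0, 0.0016, 0, 0, 0, 1], [0, 0, 0.002, 0, 0, 0, 1], [0, 0, 0.0023, 0, 0, 0, 1], [0, 0, 0.0023, 0, 0, 0, 1], [0, 0, 0.0023, 0, 0, 0, 1], [0, 0, 0.0023, 0, 0, 0, 1], [0, 0, 0.0023, 0, 0, 0, 1]],
])

```text
time_s: 27.4
ee_pos: [0.6131, 0.1745, 0.0976]
eef_rot: [-3.141, -0.408, -0.098]
force: [-3.0, -0.1, 3.5]
grip_width: 0.0117
grip_force: 40.0
```

```bash
python3 - <<'E'
from h import *
f=[]
for _ in range(10):
    im,_,_=snap("wrist"); o=ctrl.get_obs(); f.append(o["force"]@N)
print(np.round(f,2),np.mean(f),o["moment"],o["time_s"],rel(tgt(0),rpy=RP),o["grip_width"],o["grip_force"])
t,d,ci=snap("top"); s,_,_=snap("scene")
cv2.imwrite("pics/f9.png",np.hstack([cv2.resize(im[100:300,150:362],(400,378)),cv2.resize(t[60:200,130:400],(400,378))]))
E
```

```text
[5.74 5.31 4.51 4.5  4.43 5.05 4.49 4.99 5.26 5.67] 4.995929695201829 [-0.14921122  0.67409547 -0.05867408] 27.9 (array([ 0.2,  0.3, -2.9]), array([-0.001, -0.   ,  0.   ])) 0.011319762023129565 40.001349449157715
```

View pics/f9.png

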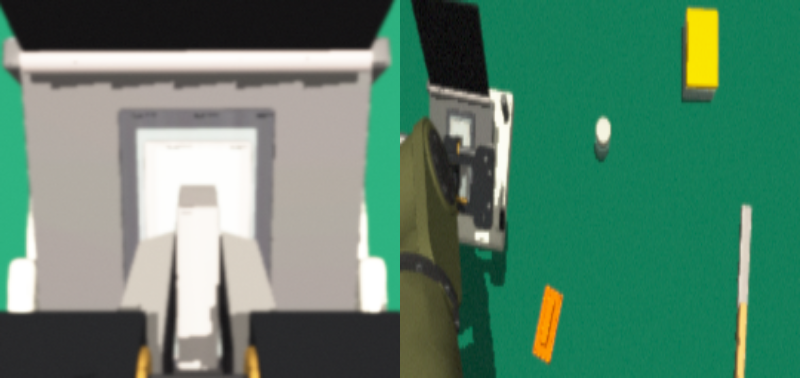

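```bash
python3 -c "
from h import *
print(ctrl.hand_in())"
```

```text
the job is handed in; nothing more can be done
None
```

I handed the job in with the cover levered open by the spatula and standing back, the spatula on the bench, and the carrier still gripped, centred and pressed on the window plate at about 5.7 N; the hand-in call gave no verdict.

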